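# Set the portion marker of a roast shop's scale with its check weight

## Task

Find the brass check weight, which is in one of the three lidded tins (lift lids off and set them aside on the counter), and stand it upright on the middle of the scale's platform, setting it down rather than dropping it. Then, with the weight left standing there, roll the scale's recessed thumbwheel with a fingertip until the green marker has come under the red pointer, the pointer lying within the marker's width. Knock nothing over, let no lid fall off the counter, keep the tins about where they are and leave the other things on the counter alone.

Things in the scene. Friction and masses are not known exactly. Their poses are not given: they have to be found in the camera images.
- scale: Grey counter-top portion scale, fixed. Footprint 220 mm (its x) by 200 mm (its y); origin at the centre of its underside, z up; its -x side is the front (faces the robot at yaw 0). The front deck (x -110 to -16 mm, 60 mm high) carries the thumbwheel and the pointer strip; behind it (x -16 to 110 mm, 76 mm high) is the housing below the weighing platform.
- wheel_top (a point): Highest point of the rim of the recessed thumbwheel, at x -78, y 0, z 70 mm of the scale. Wheel: black with grey and orange ribs, radius 32 mm, 16 mm wide, axis along the scale's x, 32 mm below this point; only its top 10 mm stands out of the deck. A low black cheek on each side (60 mm long along y, top 5 mm below this point) prevents pinching.
- wheel (a joint): Turn of the thumbwheel in rad, stops at -1.6 and 3.0; stays where left. Press a fingertip on the rim (a few N; about 1 N along the rim turns it) and draw it along the scale's y; a level 18 mm stroke rolls it about 0.55 rad, so several are needed; very short ones may slip. Grows as the rim is rolled to the scale's -y; each rad moves the green marker 16 mm to -y. Start 1.1 to 2.5.
- pointer (a point): Centre of the red pointer, a bar 36 mm long (scale's x) and 3 mm wide that runs along the scale's y over a white strip with black ticks just behind the wheel (x -36, z 63 mm of the scale). Only the load moves it: about 39 mm to the scale's -y for the check weight. Settles within half a second; cannot be pushed by hand.
- marker (a point): Centre of the green marker, a bar 30 mm long (scale's x) and 10 mm wide on the same strip, just below the pointer's level (x -36 mm). Only the thumbwheel moves it, along the scale's y, the same way as the exposed rim is rolled (32 mm of rim to 16 mm of marker). With the check weight on and the wheel untouched it stands 15 to 43 mm beyond the pointer, on its -y side.
- platform_top (a point): Centre of the upper face of the bare aluminium weighing platform, 122 mm (scale's x) by 176 mm (y), 6 mm thick; at x 50, y 0, z 98 mm of the scale. It sinks about 1 mm per 1 N of load (about 5 mm for the check weight), at most 13 mm.
- weight_head (a point): Centre of the round head of the brass check weight (about 0.5 kg): base 60 mm across and 24 mm high, neck 18 mm across, head 26 mm across and 18 mm high, total height 54 mm; the point is 45 mm above its underside and 9 mm below its top. z along its upright axis. At the start it stands in one of the three tins under the lid.
- tin_a_mid (a point): Centre, half-way up, of one of three identical round stainless tins (110 mm across, 68 mm high, wall 4 mm, floor 5 mm thick, 0.5 kg), loose on the counter; the point is 34 mm above its underside.
- lid_a_knob (a point): Centre of the black knob (28 mm across, 18 mm high, on a thin stem) of one of three identical loose aluminium lids, 116 mm across, 0.12 kg; at the start on tin_a. The point is 27 mm above the underside of the disc (5 mm thick; below it a plug 92 mm across, 5 mm deep, sits in the tin), 22 mm above the disc's upper face, 32 mm high when the lid lies on the counter.
- tin_b_mid (a point): Centre, half-way up, of one of three identical round stainless tins (110 mm across, 68 mm high, wall 4 mm, floor 5 mm thick, 0.5 kg), loose on the counter; the point is 34 mm above its underside.
- lid_b_knob (a point): Centre of the black knob (28 mm across, 18 mm high, on a thin stem) of one of three identical loose aluminium lids, 116 mm across, 0.12 kg; at the start on tin_b. The point is 27 mm above the underside of the disc (5 mm thick; below it a plug 92 mm across, 5 mm deep, sits in the tin), 22 mm above the disc's upper face, 32 mm high when the lid lies on the counter.
- tin_c_mid (a point): Centre, half-way up, of one of three identical round stainless tins (110 mm across, 68 mm high, wall 4 mm, floor 5 mm thick, 0.5 kg), loose on the counter; the point is 34 mm above its underside.
- lid_c_knob (a point): Centre of the black knob (28 mm across, 18 mm high, on a thin stem) of one of three identical loose aluminium lids, 116 mm across, 0.12 kg; at the start on tin_c. The point is 27 mm above the underside of the disc (5 mm thick; below it a plug 92 mm across, 5 mm deep, sits in the tin), 22 mm above the disc's upper face, 32 mm high when the lid lies on the counter.
- sauce: Bystander: amber sauce bottle, 64 mm across, 190 mm high; origin at the centre of its underside. To be left alone.
- jar: Bystander: clear jar with a yellow cap, 60 mm across, 85 mm high; origin at the centre of its underside. To be left alone.
- bowl: Bystander: blue ceramic bowl, 124 mm across, 50 mm high; origin at the centre of its underside. To be left alone.
- can: Bystander: green can, 72 mm across, 110 mm high; origin at the centre of its underside. To be left alone.
Not all that is in view belongs to the job. What is shaped like the part that bears lid_b_knob but turquoise is not meant.

How it is judged:
By the outcome, as a careful person would: the job done as asked, in the order asked, and still so for the second after the job is handed in, with the robot touching nothing.
It also fails if it takes over 72 s, if anything falls off the work surface, if the arm or the gripper's body presses on something with over 40 N, if the wrist force passes 120 N, or if a joint passes its speed limit or range.

## Robot

A 6-joint arm with a two-finger parallel gripper is mounted at the origin on the work surface. World frame = base frame: x ahead of the robot, y to its left, z up, the work surface at z = 0. Lengths are in m, angles in rad, forces in N, time in s.
With the tool pointing down it reaches from about 0.35 to 0.925 m from the base axis. Payload 6.4 kg.
Tool frame: the origin (TCP) lies at the very end of the fingers, on their centre line; the grasp point (between the pads) lies env.hold_point_z behind it (env.hold_point_z is the distance from the TCP to the grasp point, in m); z points along the fingers, y is the direction in which the jaws open and shut (so a half turn about z gives the same grasp; the last joint's range is limited). The gripper opens to 85 mm and grips with 20 to 120 N. Pads are 22 mm wide; open, the fingers measure 114 mm over their backs; the gripper's body (76 mm by 85 mm) begins 54 mm behind the grasp point. The pads swing forward as they close: fully open they stand 13 mm farther back than shut.
Start: joints at [0.969, 0.245, 1.558, -0, 1.339, -0.174], TCP at [0.27, 0.591, 0.231] pointing down, gripper open.
Joint ranges: [-3.13, 3.13], [-1.02, 2.26], [0.13, 2.54], [-0.95, 4.09], [0.21, 2.88], [-2.74, 2.74]. Speed limits (rad/s): [2.57, 2.57, 3.14, 3.14, 3.14, 3.14].

## Interface

Orientations are given as a unit quaternion [w, x, y, z].
In Python, from workcell import env gives the robot as it stands. The module is installed in compiled form; this text tells all that it offers.
- The arm moves only by the tool send_rows, never from a script. Its arguments are lists of equal length, an entry for each row: "grip": the opening, from -1 (shut) to 1 (fully open); "translation": the shift along the world's x, y, z in m, a list of three; "angular": the turn, a rotation vector about the world's x, y, z in degrees, a list of three. A call has 1 to 20 rows; each row is the pose to reach, as a shift and turn from the pose commanded when the call began; what a row does not reach only later rows make up. A row lasts 1/8 s, in which the tool goes at most 62.5 mm and 10.7 degrees, less where a joint would pass 70% of its speed; a pose out of reach is approached as far as the arm can. A call with a gripper value outside its range is refused whole. The fingers move at their own pace and stop on an object; "force" is the grip in N (left out, the last holds). Time passes only in rows, so rows that repeat a pose let the fingers close. It gives the time, the measured TCP pose, the force and the opening at its end, in the units of the state.
- env.observe(): the state, without advancing time (a new reading comes with each control period).
- env.read_camera(name): name is "scene" or "side" or "wrist"; returns a dict with "color" (480x640x3 uint8, red, green, blue), "depth" (480x640 float32, m along the optical axis (not along the pixel's ray), 0 where there is no reading), "fx", "fy", "cx", "cy" (pixels), "world_from_camera" (4x4, takes a point from camera to world coordinates); the wrist camera has in their place "mount" (4x4, takes a point from camera to tool coordinates, whose origin is the TCP and whose axes are the flange's). Camera axes: x right, y down, z forward; pixel columns grow to the right and rows downward; lengths in m; the calibration is good to about 2 mm. A picture is of the moment at which its call begins: read the wrist's pose just before it.
- env.sign_off(): hands the job in, once; it reports no verdict.
Trained networks look in the newest picture that a camera, given by its name, has taken for a name from the list of things; names that differ only in an ending like _2 or _b are one class to them, and where a whole thing is asked for, a point or a joint stands for the part that bears it (a point fixed in the world has none). Each returns a list of dicts, best first, with "score" (0 to 1); they miss things now and then, are a little off and sometimes report something else, mostly with a low value. They report only what shows in the picture. A call takes as long as a camera call. They do not tell look-alikes from the thing itself.
- env.outline_of(target, camera): "region" (480x640 bool, what is visible of it) and "extent" ([left, top, width, height] as shares, 0 to 1, of the picture: columns of its width, rows of its height, round what is visible of it).
- env.landmark_of(target, camera): "xy" ([column, row] as shares, 0 to 1, of the picture: columns of its width, rows of its height: a listed point, or the origin of a listed thing).
The state is a dict: "clock": time; "q": joint angles; "qd": joint speeds; "effort": joint torques, N m; "eef_pos": TCP position; "eef_rot": TCP orientation; "wrist_force": force on the tool from outside, world axes, zero at the start; "wrist_torque": the same for the moment, N m; "finger_gap": finger opening in m.
Only numpy, scipy, OpenCV 4.12 (cv2) and the standard library are available. Lean on these libraries where they do the work, as an engineer would, in place of code of your own. Each camera call takes 0.05 s, during which the arm holds its last target.

## Working session

There is one attempt and no reset: what is moved stays moved. The work goes in short steps, Python scripts to look and compute and a tool call to move; the robot and the scene stay as the last step left them, time stands still between calls to the robot, and variables do not carry over. Pictures are saved under pics/ and viewed, and the job is handed in when it is done.

Besides the shell and the picture viewer there is one more tool, called after "Call:" by a JSON object that holds its "fn" and its "kwargs". send_rows: Moves the arm, as the interface text tells. Its arguments: {"type":"object","properties":{"grip":{"type":"array"},"translation":{"type":"array"},"angular":{"type":"array"},"force":{"type":"number"}},"required":["grip","translation","angular"]}

```bash
mkdir -p pics
cat > h.py <<'E'
import numpy as np, cv2
from workcell import env
from scipy.spatial.transform import Rotation as R
def cam(name):
    s=env.observe(); c=env.read_camera(name)
    if name=="wrist":
        T=np.eye(4); q=s["eef_rot"]; T[:3,:3]=R.from_quat([q[1],q[2],q[3],q[0]]).as_matrix(); T[:3,3]=s["eef_pos"]
        c["W"]=T@c["mount"]
    else: c["W"]=np.array(c["world_from_camera"])
    return c
def pt(c,u,v,d=None):
    if d is None:
        p=c["depth"][int(v)-1:int(v)+2,int(u)-1:int(u)+2]; p=p[p>0]; d=np.median(p) if len(p) else 0
    P=np.array([(u-c["cx"])/c["fx"]*d,(v-c["cy"])/c["fy"]*d,d,1]); return (c["W"]@P)[:3]
def atz(c,u,v,z):
    r=c["W"][:3,:3]@np.array([(u-c["cx"])/c["fx"],(v-c["cy"])/c["fy"],1]); o=c["W"][:3,3]
    return o+r*(z-o[2])/r[2]
def proj(c,P):
    p=np.linalg.inv(c["W"])@np.append(P,1); return p[0]/p[2]*c["fx"]+c["cx"],p[1]/p[2]*c["fy"]+c["cy"]
def save(c,n): cv2.imwrite("pics/"+n,c["color"][:,:,::-1])
E
python3 - <<'E'
from h import *
print(env.observe(), env.hold_point_z)
for n in ["scene","side","wrist"]:
    c=cam(n); save(c,n+"0.png"); print(n,c["W"][:3,3].round(3),c["fx"])
    for t in ["scale","wheel_top","pointer","marker","platform_top","tin_a_mid","lid_a_knob","sauce","jar","bowl","can","weight_head"]:
        for r in env.landmark_of(t,n)[:5]:
            u,v=r["xy"][0]*640,r["xy"][1]*480
            print(t,round(r["score"],2),round(u),round(v),pt(c,min(max(u,1),638),min(max(v,1),478)).round(3))
E
```

```text
{'clock': 0.0, 'q': array([ 9.68948717e-01,  2.45822867e-01,  1.55899697e+00, -2.43595067e-05,
        1.33871716e+00, -1.74095896e-01]), 'qd': array([ 1.65936917e-04,  5.09269398e-04,  5.29651731e-04,  3.36270101e-05,
       -2.55320049e-03,  6.35511798e-04]), 'effort': array([ 2.49431032e-04, -4.29505420e+01, -3.26135516e+01, -1.59893234e-04,
        5.21779060e-03,  5.60026532e-07]), 'eef_pos': array([0.26931543, 0.59097157, 0.23018386]), 'eef_rot': array([-3.56814099e-04,  2.12246184e-01,  9.77215745e-01, -9.04401203e-04]), 'wrist_force': array([ 0.05462324,  0.48371747, -0.32121469]), 'wrist_torque': array([ 0.02062181,  0.01741944, -0.02229022]), 'finger_gap': 0.08554812046679207} 0.0187
scene [ 1.163 -0.275  1.252] 456.5434565692272
scale 0.76 259 275 [ 0.586 -0.231  0.098]
scale 0.23 403 244 [0.639 0.196 0.073]
wheel_top 0.56 246 243 [ 0.454 -0.232  0.067]
marker 0.64 406 189 [0.48  0.285 0.101]
marker 0.5 236 259 [ 0.492 -0.278  0.06 ]
platform_top 0.72 260 276 [ 0.588 -0.23   0.097]
platform_top 0.55 259 276 [ 0.586 -0.233  0.096]
platform_top 0.3 167 302 [ 0.55  -0.493  0.
[... 311 characters left out ...]
7 [0.383 0.422 0.036]
can 0.18 247 240 [ 0.44  -0.226  0.057]
side [0.228 1.09  1.385] 595.8451386129726
scale 0.67 354 224 [ 0.516 -0.169  0.064]
scale 0.61 341 284 [0.482 0.102 0.105]
wheel_top 0.83 379 213 [ 0.452 -0.234  0.069]
marker 0.51 369 200 [ 0.496 -0.289  0.061]
platform_top 0.71 338 200 [ 0.584 -0.222  0.102]
tin_a_mid 0.87 325 354 [0.469 0.31  0.074]
lid_a_knob 0.96 325 347 [0.47  0.302 0.095]
sauce 0.68 375 171 [ 0.521 -0.477  0.025]
jar 0.82 259 276 [0.737 0.084 0.035]
can 0.55 349 429 [0.357 0.488 0.076]
weight_head 0.56 324 344 [0.474 0.3   0.105]
weight_head 0.33 337 200 [ 0.583 -0.219  0.103]
wrist [0.202 0.621 0.373] 335.0118370369339
can 0.76 254 321 [0.336 0.477 0.061]
```

View pics/scene0.png

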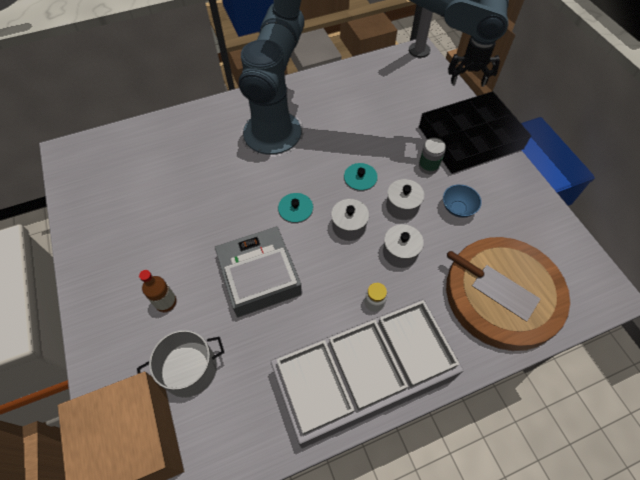

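View pics/side0.png

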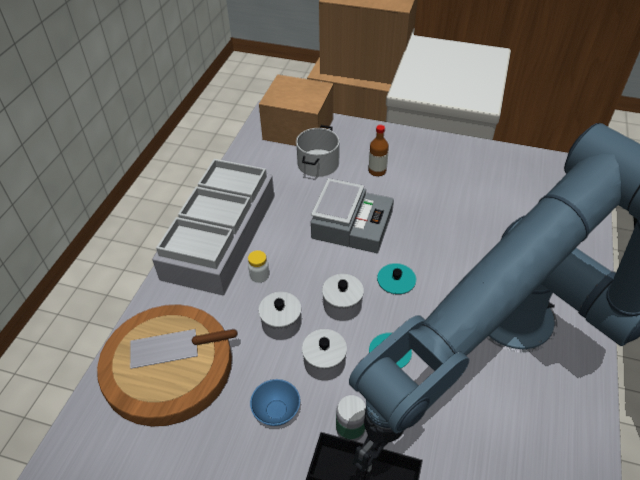

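View pics/wrist0.png

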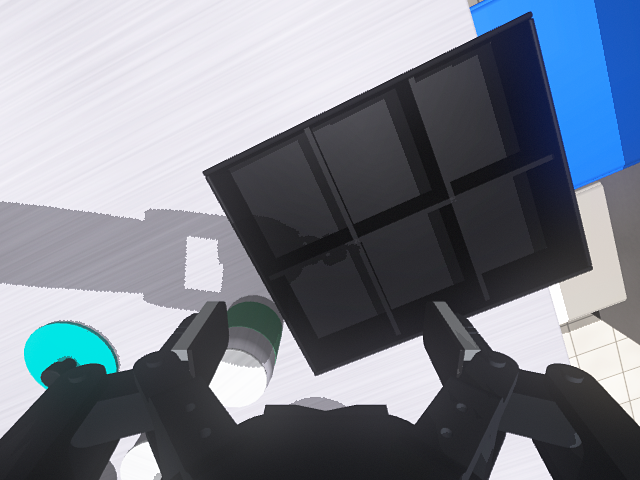

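Run:
```python
from h import *
for n in ["scene","side"]:
    c=cam(n); d=c["depth"]; v,u=np.mgrid[0:480,0:640]
    P=np.stack([(u-c["cx"])/c["fx"]*d,(v-c["cy"])/c["fy"]*d,d],-1)@c["W"][:3,:3].T+c["W"][:3,3]
    m=(abs(P[...,0]-.56)<.2)&(abs(P[...,1]+.23)<.17)&(d>0)
    for lo,hi in [(.09,.106),(.05,.11)]:
        k=m&(P[...,2]>lo)&(P[...,2]<hi); q=P[k][:,:2]; 
        print(n,lo,len(q),cv2.minAreaRect((q*1000).astype(np.float32)),np.median(P[k][:,2]))
    # dark knobs
    g=c["color"].max(-1)
    for r in ([(407,188),(351,210),(404,237)] if n=="scene" else [(325,344),(343,286),(279,305)]):
        mm=(abs(u-r[0])<9)&(abs(v-r[1])<9)&(g<60)
        cu,cv_=u[mm].mean(),v[mm].mean(); print(r,mm.sum(),cu,cv_,atz(c,cu,cv_,.095).round(4))
    for t in ["lid_a_knob","tin_a_mid","weight_head"]:
        print(t,[ (round(r["score"],2),np.round(r["xy"]*np.array([640,480]))) for r in env.landmark_of(t,n)])
    x,y,w,h=(200,215,120,110) if n=="scene" else (300,170,110,90)
    cv2.imwrite(f"pics/scale_{n}.png",cv2.resize(c["color"][y:y+h,x:x+w,::-1],None,fx=6,fy=6,interpolation=2)[:600,:800])
    x,y,w,h=(320,150,120,120) if n=="scene" else (250,260,110,130)
    cv2.imwrite(f"pics/tins_{n}.png",cv2.resize(c["color"][y:y+h,x:x+w,::-1],None,fx=4.5,fy=4.5,interpolation=2)[:600,:800])
```

```text
scene 0.09 2518 ((609.1832275390625, -279.56573486328125), (179.9623565673828, 319.830810546875), 23.796802520751953) 0.09703216702366979
scene 0.05 4776 ((591.7457885742188, -262.26153564453125), (269.2214050292969, 338.23406982421875), 88.53353118896484) 0.09298646790131138
(407, 188) 65 406.2923076923077 189.3846153846154 [0.4772 0.2873 0.095 ]
(351, 210) 62 350.01612903225805 210.17741935483872 [0.4817 0.0927 0.095 ]
(404, 237) 67 404.4179104477612 236.97014925373134 [0.6284 0.2019 0.095 ]
lid_a_knob [(0.63, array([346., 218.])), (0.58, array([406., 190.]))]
tin_a_mid [(0.57, array([401., 204.]))]
weight_head []
side 0.09 1509 ((609.084228515625, -280.9940185546875), (180.83810424804688, 325.68975830078125), 24.183595657348633) 0.09933773843971405
side 0.05 3673 ((589.6687622070312, -257.9703369140625), (279.836669921875, 332.75738525390625), 89.1913070678711) 0.07543582602323018
(325, 344) 96 323.6979166666667 343.1458333333333 [0.4764 0.2917 0.095 ]
(343, 286) 84 342.20238095238096 285.20238095238096 [0.4809 0.0972 0.095 ]
(279, 305) 90 278.84444444444443 303.97777777777776 [0.6274 0.2066 0.095 ]
lid_a_knob [(0.75, array([326., 343.])), (0.66, array([339., 200.]))]
tin_a_mid [(0.77, array([322., 354.])), (0.24, array([278., 302.]))]
weight_head [(0.32, array([342., 285.]))]
```

View pics/scale_scene.png

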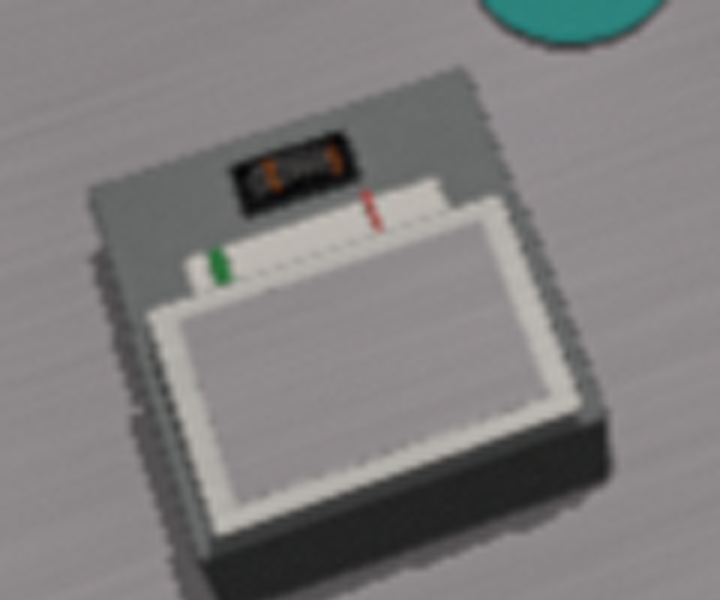

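View pics/scale_side.png

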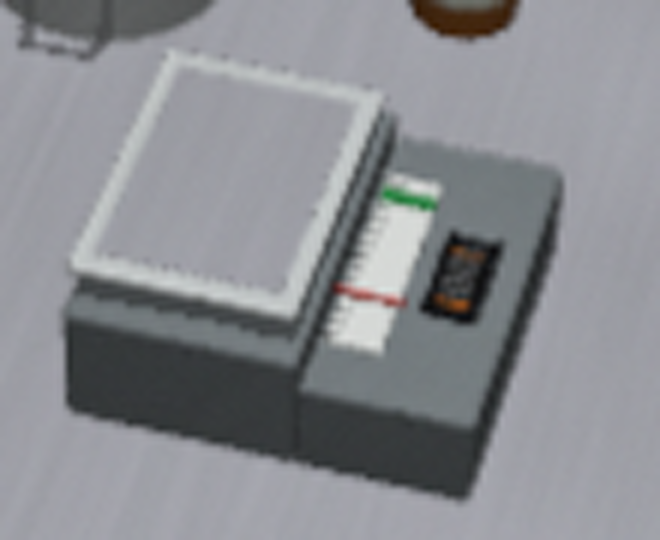

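View pics/tins_side.png

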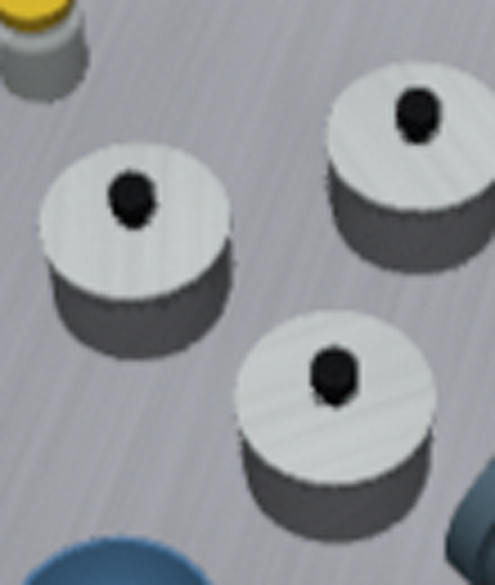

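Run:
```python
from h import *
a=cam("scene"); b=cam("side")
A=[atz(a,200+x/6,215+y/6,.098) for x,y in [(150,312),(495,200),(578,405),(215,535)]]
B=[atz(b,300+x/6,170+y/6,.098) for x,y in [(385,92),(293,318),(72,268),(168,50)]]
for Q in (A,B):
    Q=np.array(Q); print(Q.round(4).tolist(), Q.mean(0)); 
    e=[Q[1]-Q[0],Q[2]-Q[3]]; print([np.degrees(np.arctan2(-v[0],v[1])) for v in e],[np.degrees(np.arctan2(v[1],v[0])) for v in (Q[2]-Q[1],Q[3]-Q[0])])
for c,o,s in ((a,(200,215),[(220,267),(372,212),(296,172)]),(b,(300,170),[(410,200),(370,296),(462,277)])):
    for (x,y),z in zip(s,(.062,.063,.07)): print(atz(c,o[0]+x/6,o[1]+y/6,z).round(4))
# other objects for free lid spots: heightmap-based top view
img=np.zeros((600,800,3),np.uint8)
for c in (a,b):
    d=c["depth"]; v,u=np.mgrid[0:480,0:640]
    P=np.stack([(u-c["cx"])/c["fx"]*d,(v-c["cy"])/c["fy"]*d,d],-1)@c["W"][:3,:3].T+c["W"][:3,3]
    k=(d>0)&(P[...,2]>-.02)
    xx=((.8-P[...,1][k])*500).astype(int); yy=((1.05-P[...,0][k])*500).astype(int)
    ok=(xx>=0)&(xx<799)&(yy>=0)&(yy<599)
    for dx in(0,1):
        for dy in (0,1): img[np.clip(yy[ok]+dy,0,599),xx[ok]+dx]=c["color"][k][ok]
for i in range(-8,9):
    x=int((.8-i/10)*500); cv2.line(img,(x,0),(x,599),(255,0,255) if i==0 else (90,90,90),1)
for i in range(0,11):
    y=int((1.05-i/10)*500); cv2.line(img,(0,y),(799,y),(90,90,90),1); cv2.putText(img,f".{i}",(0,y),0,.4,(255,0,0))
cv2.imwrite("pics/top.png",img[:,:,::-1])
```

```text
[[0.5253, -0.3123, 0.098], [0.5302, -0.1422, 0.098], [0.6463, -0.1432, 0.098], [0.6442, -0.3162, 0.098]] [ 0.5865122  -0.22847378  0.098     ]
[np.float64(-1.6481340748366249), np.float64(-0.6819751840323015)] [np.float64(-0.4627009675602438), np.float64(-1.8932544904966493)]
[[0.5208, -0.314, 0.098], [0.5245, -0.1369, 0.098], [0.642, -0.1401, 0.098], [0.6418, -0.3143, 0.098]] [ 0.58229676 -0.22631423  0.098     ]
[np.float64(-1.190115779767293), np.float64(-0.05317719581466269)] [np.float64(-1.5388508363642661), np.float64(-0.10827851114063992)]
[ 0.4947 -0.275   0.062 ]
[ 0.4944 -0.1967  0.063 ]
[ 0.4626 -0.2249  0.07  ]
[ 0.4955 -0.2737  0.062 ]
[ 0.4982 -0.1969  0.063 ]
[ 0.4542 -0.2168  0.07  ]
```

View pics/top.png

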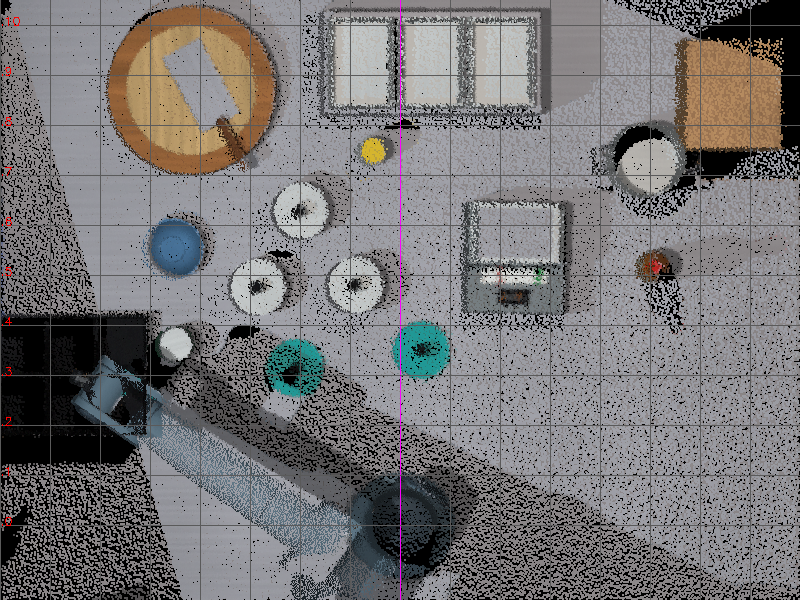

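Call:
{"fn": "send_rows", "kwargs": {"grip": [1,1,1,1,1,1,1,1,1], "translation": [[0.03,-0.045,0],[0.06,-0.09,0],[0.1,-0.14,0],[0.135,-0.19,-0.01],[0.165,-0.24,-0.03],[0.19,-0.28,-0.06],[0.207,-0.3015,-0.09],[0.207,-0.3015,-0.1],[0.207,-0.3015,-0.1]], "angular": [[0,0,5],[0,0,10],[0,0,15],[0,0,20],[0,0,24.5],[0,0,24.5],[0,0,24.5],[0,0,24.5],[0,0,24.5]], "force": 30}}

```text
clock: 3.58
eef_pos: [0.476, 0.2904, 0.131]
eef_rot: [-0.001, -0.0, 1.0, -0.0]
wrist_force: [-0.4, 0.2, 0.3]
finger_gap: 0.0855
```

Run:
```python
from h import *
s=env.observe(); print(s["clock"],s["eef_pos"],s["eef_rot"])
c=cam("wrist"); save(c,"w1.png"); print(c["mount"].round(3))
print(proj(c,[.4768,.2895,.095]),proj(c,[.4813,.095,.095]),proj(c,[.628,.2043,.095]))
```

```text
3.575 [0.4760494  0.29037496 0.1309597 ] [-5.99608098e-04 -5.36339940e-05  9.99999818e-01 -4.62965836e-05]
[[-0.001 -0.956 -0.293  0.075]
 [ 1.    -0.    -0.001 -0.001]
 [ 0.001 -0.293  0.956 -0.142]
 [ 0.     0.     0.     1.   ]]
(np.float64(326.91182383602546), np.float64(277.12470932488554)) (np.float64(-9.106011229035744), np.float64(284.3855522531416)) (np.float64(206.12466709145633), np.float64(475.510445507323))
```

View pics/w1.png

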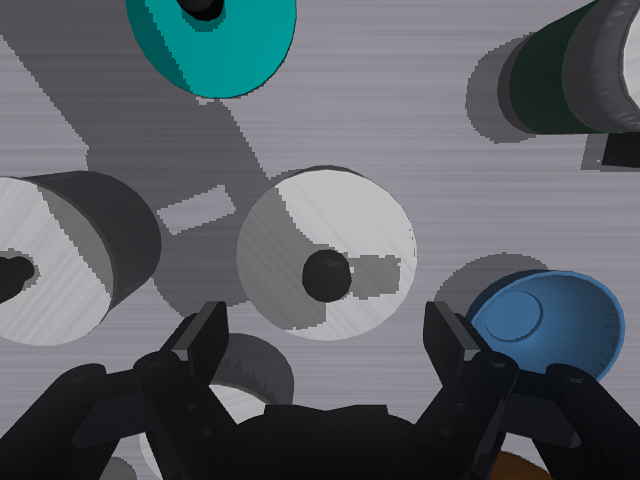

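The black knob of a bare-aluminium lid (not turquoise) is at (327,276), where predicted. Next I grasp and lift it.

Call:
{"fn": "send_rows", "kwargs": {"grip": [1,1,1,-1,-1,-1,-1,-1,-1,-1], "translation": [[0,0,-0.03],[0,0,-0.051],[0,0,-0.051],[0,0,-0.051],[0,0,-0.051],[0,0,-0.051],[0,0,-0.051],[0,0,-0.02],[0,0,0.03],[0,0,0.05]], "angular": [[0,0,0],[0,0,0],[0,0,0],[0,0,0],[0,0,0],[0,0,0],[0,0,0],[0,0,0],[0,0,0],[0,0,0]], "force": 30}}

```text
clock: 4.88
eef_pos: [0.4779, 0.2903, 0.1844]
eef_rot: [0.002, 0.0, 1.0, 0.001]
wrist_force: [0.7, -0.2, -1.6]
finger_gap: 0.0267
```

Run:
```python
from h import *
c=cam("scene"); d=cam("side")
a=cv2.resize(c["color"][130:270,310:470,::-1],None,fx=2.5,fy=2.5,interpolation=2)
b=cv2.resize(d["color"][240:380,240:400,::-1],None,fx=2.5,fy=2.5,interpolation=2)
cv2.imwrite("pics/l1.png",np.hstack([a,b]))
for n in("scene","side"):print(env.landmark_of("weight_head",n))
```

```text
[{'xy': [0.6341, 0.4262], 'score': 0.48}, {'xy': [0.5877, 0.6333], 'score': 0.18}]
[{'xy': [0.5014, 0.6629], 'score': 0.18}]
```

View pics/l1.png

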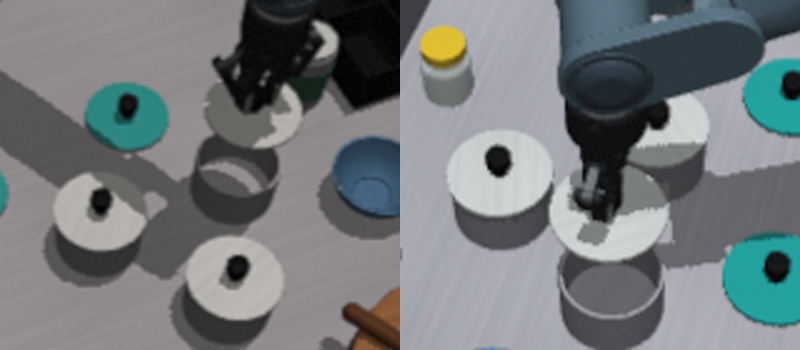

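Tin A looks empty in the scene crop (235,180 of the crop). I'll put lid A on the free counter and go to tin B.

Call:
{"fn": "send_rows", "kwargs": {"grip": [-1,-1,-1,-1,-1,-1,-1,-1,-1,-1,-1,-1,1,1,1,1,1,1,1], "translation": [[0.02,-0.035,0],[0.05,-0.085,0],[0.08,-0.14,0],[0.11,-0.19,0],[0.135,-0.235,-0.01],[0.143,-0.2495,-0.05],[0.143,-0.2495,-0.1],[0.143,-0.2495,-0.135],[0.143,-0.2495,-0.15],[0.143,-0.2495,-0.16],[0.143,-0.2495,-0.164],[0.143,-0.2495,-0.164],[0.143,-0.2495,-0.164],[0.143,-0.2495,-0.164],[0.143,-0.2495,-0.164],[0.143,-0.2495,-0.164],[0.143,-0.2495,-0.12],[0.143,-0.2495,-0.07],[0.143,-0.2495,-0.05]], "angular": [[0,0,0],[0,0,0],[0,0,0],[0,0,0],[0,0,0],[0,0,0],[0,0,0],[0,0,0],[0,0,0],[0,0,0],[0,0,0],[0,0,0],[0,0,0],[0,0,0],[0,0,0],[0,0,0],[0,0,0],[0,0,0],[0,0,0]]}}

```text
clock: 7.45
eef_pos: [0.6215, 0.0403, 0.135]
eef_rot: [0.003, 0.0, 1.0, -0.0]
wrist_force: [0.2, 0.2, -0.0]
finger_gap: 0.0856
```

Run:
```python
from h import *
c=cam("side"); w=cam("wrist"); save(w,"w2.png")
b=cv2.resize(c["color"][200:400,200:430,::-1],None,fx=2.5,fy=2.5,interpolation=2)
cv2.imwrite("pics/l2.png",b)
```

```text
(no output)
```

View pics/l2.png

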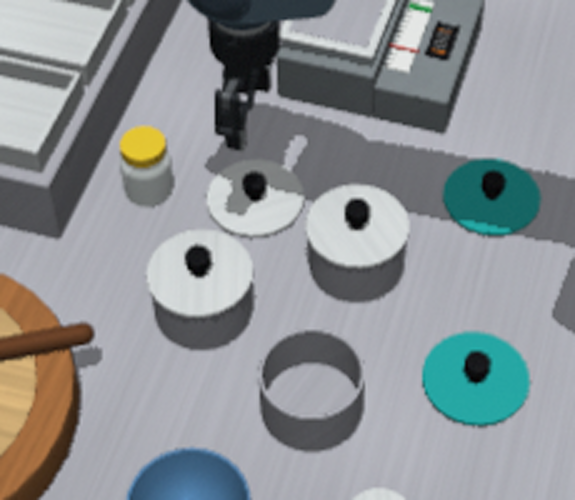

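View pics/w2.png

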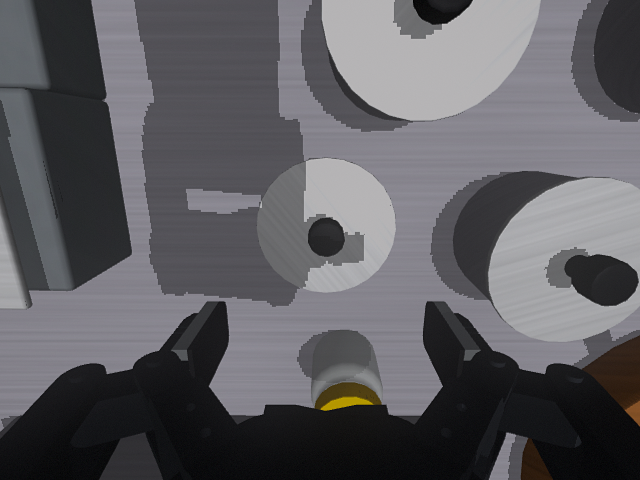

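Lid A lies flat at crop (255,200), and tin A at (312,390) is empty. Next is tin B, whose knob is at side-view crop (357,212).

Call:
{"fn": "send_rows", "kwargs": {"grip": [1,1,1,1,1,1,1,-1,-1,-1,-1,-1,-1,-1,-1], "translation": [[-0.03,0.012,0.01],[-0.08,0.03,0.01],[-0.12,0.048,0.01],[-0.1385,0.055,0],[-0.1385,0.055,-0.03],[-0.1385,0.055,-0.051],[-0.1385,0.055,-0.051],[-0.1385,0.055,-0.051],[-0.1385,0.055,-0.051],[-0.1385,0.055,-0.051],[-0.1385,0.055,-0.051],[-0.1385,0.055,-0.02],[-0.1385,0.055,0.03],[-0.1385,0.055,0.05],[-0.1385,0.055,0.05]], "angular": [[0,0,0],[0,0,0],[0,0,0],[0,0,0],[0,0,0],[0,0,0],[0,0,0],[0,0,0],[0,0,0],[0,0,0],[0,0,0],[0,0,0],[0,0,0],[0,0,0],[0,0,0]]}}

```text
clock: 9.43
eef_pos: [0.4822, 0.0954, 0.1829]
eef_rot: [0.002, 0.0, 1.0, -0.0]
wrist_force: [-0.1, 0.1, -2.2]
finger_gap: 0.027
```

Run:
```python
from h import *
c=cam("scene"); d=cam("side")
a=cv2.resize(c["color"][130:270,310:470,::-1],None,fx=2.5,fy=2.5,interpolation=2)
b=cv2.resize(d["color"][240:380,240:400,::-1],None,fx=2.5,fy=2.5,interpolation=2)
cv2.imwrite("pics/l3.png",np.hstack([a,b]))
```

```text
(no output)
```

View pics/l3.png

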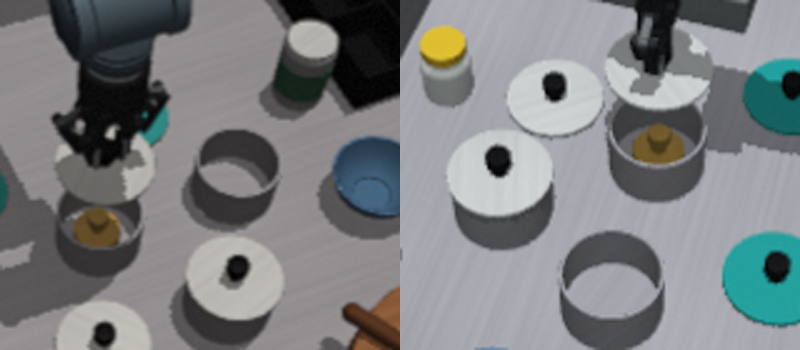

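The brass weight shows in tin B at scene crop (97,225) and side crop (658,148). I'll set lid B aside and come back over the tin.

Call:
{"fn": "send_rows", "kwargs": {"grip": [-1,-1,-1,-1,-1,-1,-1,-1,-1,-1,1,1,1,1,1,1,0.06,0.06,0.06,0.06], "translation": [[0.003,-0.03,0],[0.011,-0.08,0],[0.0185,-0.125,-0.01],[0.0185,-0.135,-0.05],[0.0185,-0.135,-0.1],[0.0185,-0.135,-0.135],[0.0185,-0.135,-0.152],[0.0185,-0.135,-0.16],[0.0185,-0.135,-0.164],[0.0185,-0.135,-0.164],[0.0185,-0.135,-0.164],[0.0185,-0.135,-0.164],[0.0185,-0.135,-0.164],[0.0185,-0.135,-0.164],[0.0185,-0.135,-0.11],[0.0185,-0.135,-0.06],[0.01,-0.1,-0.03],[0,-0.05,-0.03],[0,0,-0.03],[0,0,-0.03]], "angular": [[0,0,0],[0,0,0],[0,0,0],[0,0,0],[0,0,0],[0,0,0],[0,0,0],[0,0,0],[0,0,0],[0,0,0],[0,0,0],[0,0,0],[0,0,0],[0,0,0],[0,0,0],[0,0,0],[0,0,0],[0,0,0],[0,0,0],[0,0,0]]}}

```text
clock: 12.02
eef_pos: [0.4806, 0.0979, 0.1513]
eef_rot: [0.0, -0.002, 1.0, 0.0]
wrist_force: [0.4, -0.7, 0.3]
finger_gap: 0.0452
```

Run:
```python
from h import *
w=cam("wrist"); save(w,"w3.png")
for r in env.landmark_of("weight_head","wrist"):
    u,v=r["xy"][0]*640,r["xy"][1]*480; print(r["score"],u,v,atz(w,u,v,.05),pt(w,u,v))
d=cam("side"); save(d,"s3.png")
```

```text
0.66 321.79200000000003 238.416 [0.47741906 0.09337172 0.05      ] [0.47485789 0.09346969 0.05872965]
```

View pics/w3.png

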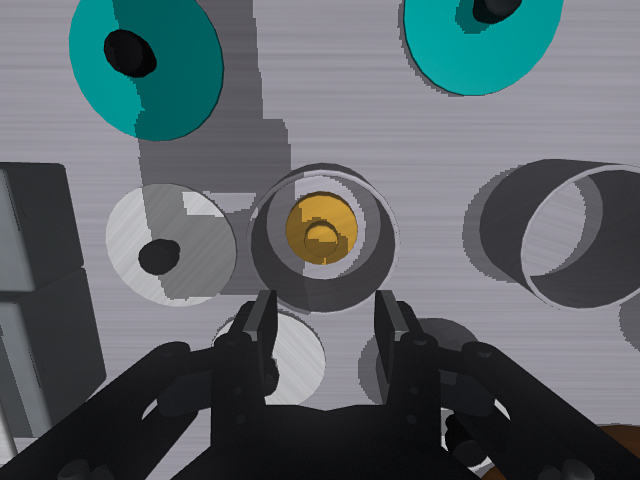

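View pics/s3.png

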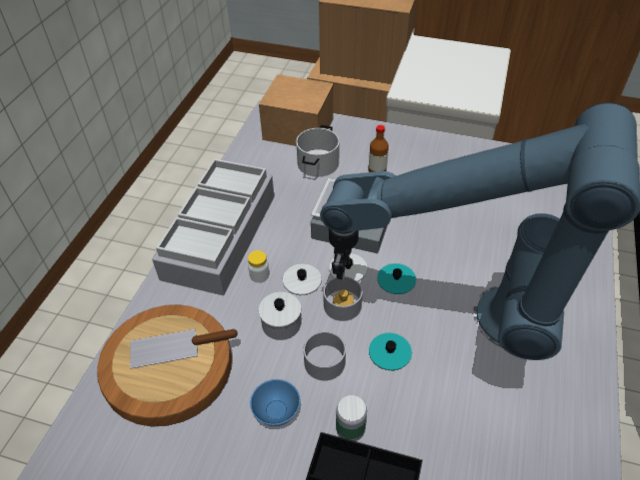

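The brass weight is in tin B, its head at wrist pixel (322,238). Grasping it.

Call:
{"fn": "send_rows", "kwargs": {"grip": [0.06,0.06,0.06,0.06,0.06,-1,-1,-1,-1,-1,-1,-1,-1,-1], "translation": [[-0.0045,-0.0015,-0.03],[-0.0045,-0.0015,-0.07],[-0.0045,-0.0015,-0.1],[-0.0045,-0.0015,-0.117],[-0.0045,-0.0015,-0.117],[-0.0045,-0.0015,-0.117],[-0.0045,-0.0015,-0.117],[-0.0045,-0.0015,-0.117],[-0.0045,-0.0015,-0.117],[-0.0045,-0.0015,-0.105],[-0.0045,-0.0015,-0.06],[-0.0045,-0.0015,-0.01],[-0.0045,-0.0015,0.03],[-0.0045,-0.0015,0.04]], "angular": [[0,0,0],[0,0,0],[0,0,0],[0,0,0],[0,0,0],[0,0,0],[0,0,0],[0,0,0],[0,0,0],[0,0,0],[0,0,0],[0,0,0],[0,0,0],[0,0,0]], "force": 45}}

```text
clock: 13.92
eef_pos: [0.4776, 0.0939, 0.1938]
eef_rot: [0.002, 0.0, 1.0, -0.0]
wrist_force: [-0.5, 0.4, -4.8]
finger_gap: 0.0247
```

Run:
```python
from h import *
w=cam("wrist"); save(w,"w4.png"); print(env.observe()["eef_pos"])
d=cam("side"); e=cam("scene")
cv2.imwrite("pics/s4.png",np.hstack([cv2.resize(x["color"][y0:y0+150,x0:x0+130,::-1],None,fx=3,fy=3) for x,x0,y0 in ((d,280,190),(e,280,130))]))
```

```text
[0.47721222 0.09390308 0.19313937]
```

View pics/w4.png

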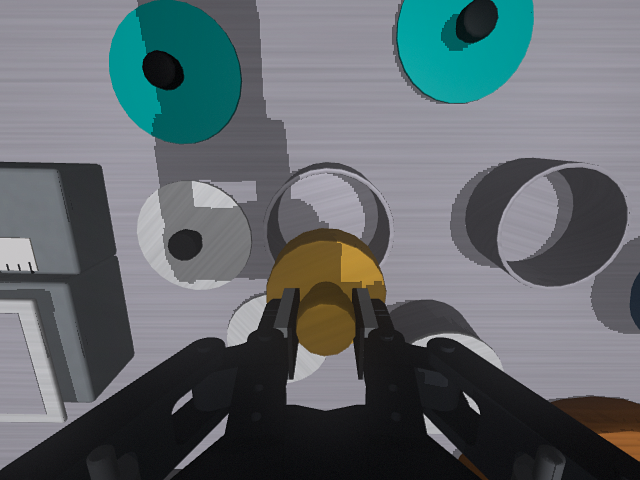

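View pics/s4.png

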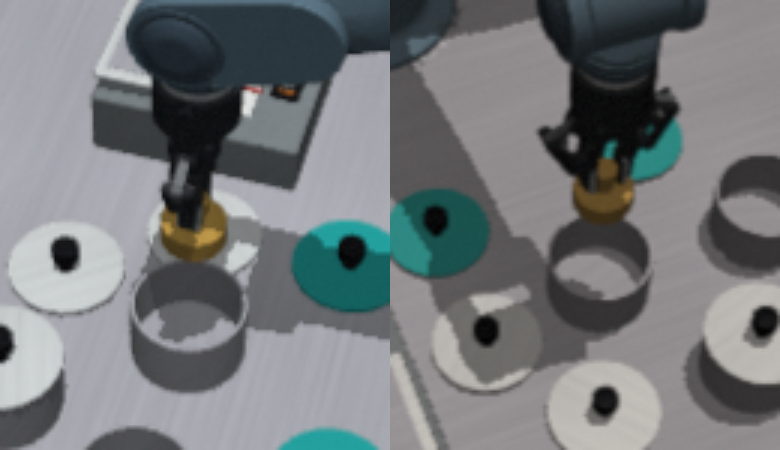

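The weight is held upright and tin B is left standing. Carrying it to the platform.

Call:
{"fn": "send_rows", "kwargs": {"grip": [-1,-1,-1,-1,-1,-1,-1,-1,-1,-1,-1,-1,-1,-1], "translation": [[0.01,-0.03,0.005],[0.025,-0.08,0.01],[0.043,-0.13,0.01],[0.06,-0.18,0.01],[0.077,-0.23,0.01],[0.092,-0.275,0.01],[0.103,-0.308,0.01],[0.107,-0.321,0],[0.107,-0.321,-0.025],[0.107,-0.321,-0.045],[0.107,-0.321,-0.055],[0.107,-0.321,-0.058],[0.107,-0.321,-0.058],[0.107,-0.321,-0.058]], "angular": [[0,0,0],[0,0,0],[0,0,0],[0,0,0],[0,0,0],[0,0,0],[0,0,0],[0,0,0],[0,0,0],[0,0,0],[0,0,0],[0,0,0],[0,0,0],[0,0,0]]}}

```text
clock: 15.82
eef_pos: [0.5843, -0.2273, 0.1345]
eef_rot: [0.001, 0.0, 1.0, -0.001]
wrist_force: [-0.3, 0.5, -4.0]
finger_gap: 0.0244
```

Run:
```python
from h import *
w=cam("wrist"); save(w,"w5.png"); print(env.observe()["eef_pos"])
d=cam("side"); e=cam("scene")
cv2.imwrite("pics/s5.png",np.hstack([cv2.resize(x["color"][y0:y0+120,x0:x0+130,::-1],None,fx=3,fy=3) for x,x0,y0 in ((d,285,150),(e,195,215))]))
```

```text
[ 0.58420183 -0.22734032  0.13436879]
```

View pics/w5.png

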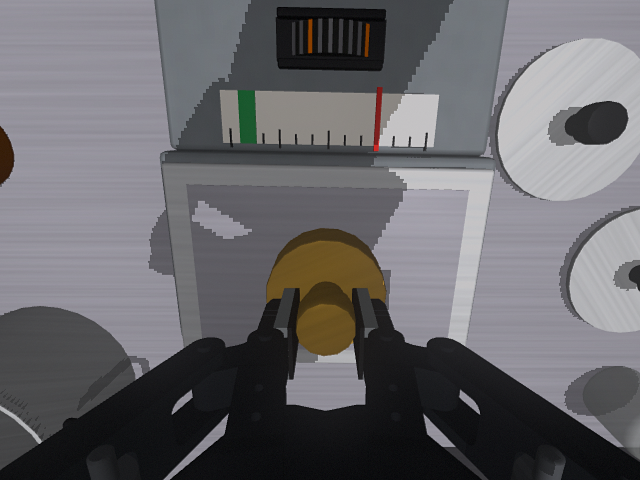

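View pics/s5.png

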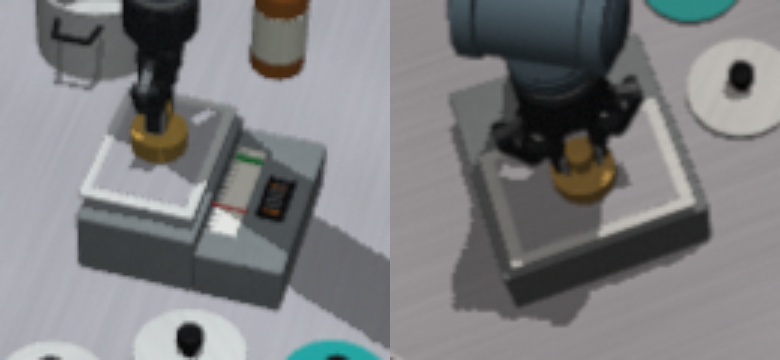

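Run:
```python
from h import *
w=cam("wrist")
print("front edge",atz(w,165,157,.098),atz(w,492,161,.098))
print("inner",atz(w,188,186,.098),atz(w,470,191,.098))
print("wheel",atz(w,331,39,.070),atz(w,277,39,.065),atz(w,386,40,.065))
print("marker",atz(w,247,116,.0625),"ptr",atz(w,378,118,.063))
print("strip ends",atz(w,221,115,.0615),atz(w,438,118,.0615))
```

```text
front edge [ 0.51787029 -0.311744    0.098     ] [ 0.52003768 -0.14285802  0.098     ]
inner [ 0.53276527 -0.30167618  0.098     ] [ 0.53552246 -0.15227326  0.098     ]
wheel [ 0.45724147 -0.22592157  0.07      ] [ 0.45593248 -0.25585491  0.065     ] [ 0.45651585 -0.19529412  0.065     ]
marker [ 0.4958548 -0.275883   0.0625   ] ptr [ 0.49709722 -0.19761369  0.063     ]
strip ends [ 0.495211   -0.29167717  0.0615    ] [ 0.49705341 -0.16134712  0.0615    ]
```

Call:
{"fn": "send_rows", "kwargs": {"grip": [-1,-1,-1,-1,-1,-1], "translation": [[0,0,-0.003],[0,0,-0.006],[0,0,-0.008],[0,0,-0.01],[0,0,-0.011],[0,0,-0.011]], "angular": [[0,0,0],[0,0,0],[0,0,0],[0,0,0],[0,0,0],[0,0,0]]}}

```text
clock: 16.77
eef_pos: [0.5838, -0.2271, 0.1227]
eef_rot: [0.0, 0.0, 1.0, -0.0]
wrist_force: [-3.1, 1.4, 1.5]
finger_gap: 0.0241
```

Run:
```python
from h import *
w=cam("wrist"); save(w,"w6.png"); s=env.observe(); print(s["eef_pos"],s["wrist_force"])
```

```text
[ 0.58376406 -0.22713273  0.12269158] [-2.68515876  1.12547558  2.11099169]
```

View pics/w6.png

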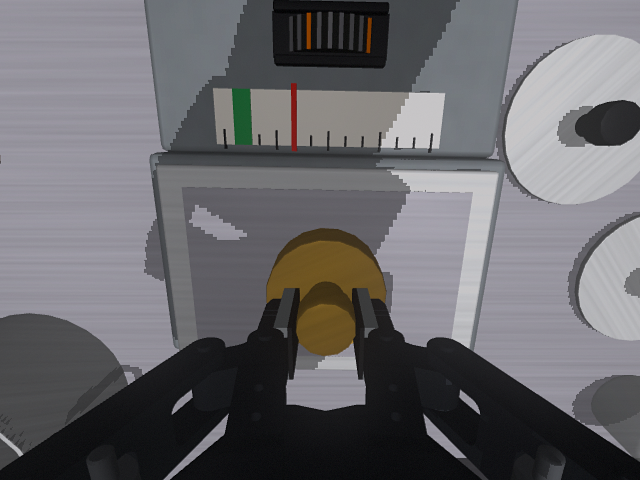

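Pressing about 2 N too much. I'll ease up 2 mm, release and lift clear, then park between the weight and the wheel for a picture.

Call:
{"fn": "send_rows", "kwargs": {"grip": [-1,-1,0.2,0.2,0.2,0.2,0.2,0.2,0.2,0.2], "translation": [[0,0,0.001],[0,0,0.002],[0,0,0.002],[0,0,0.002],[0,0,0.002],[0,0,0.02],[0,0,0.05],[0,0,0.08],[0,0,0.1],[0,0,0.1]], "angular": [[0,0,0],[0,0,0],[0,0,0],[0,0,0],[0,0,0],[0,0,0],[0,0,0],[0,0,0],[0,0,0],[0,0,0]]}}

```text
clock: 18.08
eef_pos: [0.5847, -0.2277, 0.2249]
eef_rot: [0.002, 0.0, 1.0, -0.001]
wrist_force: [-0.3, 0.4, -1.0]
finger_gap: 0.0512
```

Run:
```python
from h import *
w=cam("wrist"); save(w,"w7.png"); s=env.observe(); print(s["eef_pos"],s["wrist_force"])
for t,z in (("weight_head",.138),("pointer",.063),("marker",.062),("wheel_top",.07)):
    for r in env.landmark_of(t,"wrist")[:2]:
        u,v=r["xy"][0]*640,r["xy"][1]*480; print(t,r["score"],u,v,atz(w,u,v,z))
```

```text
[ 0.58384537 -0.22717459  0.22288087] [-0.71057657  0.05238196 -1.33003974]
weight_head 0.6 325.888 244.416 [ 0.58207675 -0.22934318  0.138     ]
pointer 0.71 327.104 65.80799999999999 [ 0.45301202 -0.22843577  0.063     ]
pointer 0.42 315.584 123.216 [ 0.49715996 -0.23826712  0.063     ]
marker 0.81 270.08 121.10400000000001 [ 0.4953646  -0.27726681  0.062     ]
marker 0.61 317.18399999999997 121.58400000000002 [ 0.49580271 -0.2369148   0.062     ]
wheel_top 0.59 330.17600000000004 66.72 [ 0.45497377 -0.22599324  0.07      ]
```

View pics/w7.png

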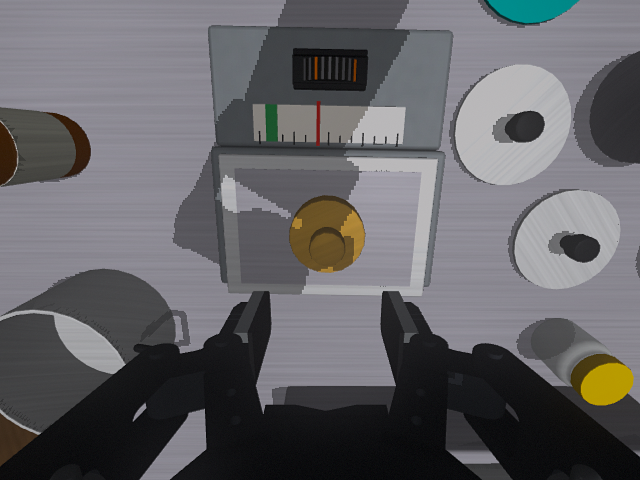

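The weight stands at the platform's middle: head at pixel (326,244), pointer at 318, marker at 271. The marker has to go about 39 mm to +y, so the rim rolls about 79 mm to +y. Moving to the wheel with the jaws shut.

Call:
{"fn": "send_rows", "kwargs": {"grip": [-1,-1,-1,-1,-1,-1,-1,-1,-1], "translation": [[-0.03,-0.002,0],[-0.08,-0.004,0],[-0.1175,-0.008,-0.01],[-0.1275,-0.008,-0.05],[-0.1275,-0.008,-0.1],[-0.1275,-0.008,-0.135],[-0.1275,-0.008,-0.144],[-0.1275,-0.008,-0.146],[-0.1275,-0.008,-0.146]], "angular": [[0,0,0],[0,0,0],[0,0,0],[0,0,0],[0,0,0],[0,0,0],[0,0,0],[0,0,0],[0,0,0]]}}

```text
clock: 19.45
eef_pos: [0.4571, -0.2358, 0.0777]
eef_rot: [0.001, 0.0, 1.0, -0.001]
wrist_force: [0.5, 0.2, -0.3]
finger_gap: -0.0002
```

Run:
```python
from h import *
w=cam("wrist"); save(w,"w8.png"); s=env.observe(); print(s["eef_pos"],s["wrist_force"],s["finger_gap"])
d=cam("side"); e=cam("scene")
cv2.imwrite("pics/s8.png",np.hstack([cv2.resize(x["color"][y0:y0+100,x0:x0+100,::-1],None,fx=4,fy=4,interpolation=2) for x,x0,y0 in ((d,310,160),(e,205,215))]))
```

```text
[ 0.45717347 -0.23584856  0.0778677 ] [-0.23756146  0.31349233  1.11607676] -2.2843363260695864e-05
```

View pics/w8.png

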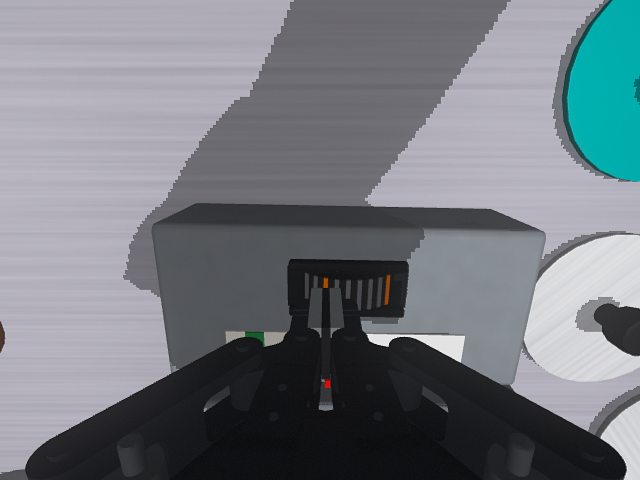

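View pics/s8.png

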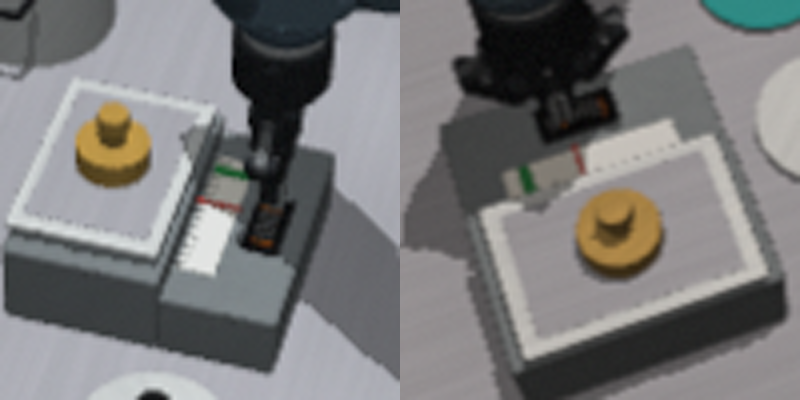

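Call:
{"fn": "send_rows", "kwargs": {"grip": [-1,-1,-1,-1], "translation": [[0,0,-0.005],[0,0,-0.008],[0,0,-0.0095],[0,0,-0.0095]], "angular": [[0,0,0],[0,0,0],[0,0,0],[0,0,0]]}}

```text
clock: 20.1
eef_pos: [0.4567, -0.237, 0.0689]
eef_rot: [-0.0, -0.0, 1.0, -0.002]
wrist_force: [-6.2, -1.3, 13.0]
finger_gap: 0.0
```

Call:
{"fn": "send_rows", "kwargs": {"grip": [-1,-1,-1,-1], "translation": [[0,0,0.0005],[0,0.003,0.0005],[0,0.007,0.0005],[0,0.01,0.0005]], "angular": [[0,0,0],[0,0,0],[0,0,0],[0,0,0]]}}

```text
clock: 20.6
eef_pos: [0.4567, -0.2268, 0.0698]
eef_rot: [0.0, -0.0, 1.0, -0.002]
wrist_force: [-7.4, -1.2, 15.8]
finger_gap: -0.0001
```

```bash
cat > m.py <<'E'
from h import *
import sys
# scale axis: y direction with yaw -0.9deg
def meas(tag=None):
    out=[]
    for n in("side","scene"):
        c=cam(n); I=c["color"].astype(int); r,g,b=I[...,0],I[...,1],I[...,2]
        v,u=np.mgrid[0:480,0:640]
        x0,y0=(335,190) if n=="side" else (225,235)
        box=(u>=x0)&(u<x0+50)&(v>=y0)&(v<y0+45)
        G=box&(g-r>30)&(g-b>15); Rd=box&(r-g>60)&(r-b>60)
        # keep near x of strip
        res=[]
        for m,z in((G,.0625),(Rd,.063)):
            P=np.array([atz(c,uu,vv,z) for uu,vv in zip(u[m],v[m])]) if m.any() else np.zeros((0,3))
            if len(P): P=P[(abs(P[:,0]-.496)<.02)]
            res.append((len(P),P.mean(0)[:2] if len(P) else None, (np.ptp(P[:,1]) if len(P) else 0)))
        if res[0][0] and res[1][0]:
            d=res[0][1]-res[1][1]; print(n,"n",res[0][0],res[1][0],"marker",res[0][1].round(4),"ptr",res[1][1].round(4),"m-p mm",round(float(d[1]+d[0]*np.tan(np.radians(.9))*-1)*1000,1))
        else: print(n,res)
        out.append(cv2.resize(c["color"][y0-20:y0+70,x0-25:x0+75,::-1],None,fx=4,fy=4,interpolation=2))
    if tag: cv2.imwrite(f"pics/{tag}.png",np.hstack(out))
    s=env.observe(); print(s["clock"],s["eef_pos"].round(4),s["wrist_force"].round(1))
meas(sys.argv[1] if len(sys.argv)>1 else None)
E
python3 m.py m1
```

```text
side [(10, array([ 0.50158841, -0.27112442]), np.float64(0.006268503203082698)), (0, None, 0)]
scene [(12, array([ 0.49303409, -0.27188051]), np.float64(0.005593522662567463)), (0, None, 0)]
20.7 [ 0.4568 -0.2265  0.0698] [-7.2  0.5 16. ]
```

View pics/m1.png

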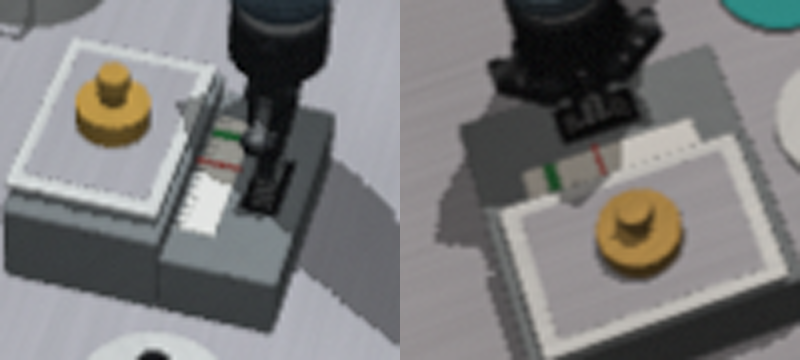

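The marker followed (about 5 mm) with 16 N of press. Continuing with full strokes, pressing slightly lighter.

Call:
{"fn": "send_rows", "kwargs": {"grip": [-1,-1,-1,-1,-1,-1,-1,-1,-1,-1,-1,-1,-1,-1], "translation": [[0,0.004,0.0002],[0,0.008,0],[0,0.01,-0.0002],[0,0.01,0.01],[0,0,0.012],[0,-0.01,0.01],[0,-0.01,0.003],[0,-0.01,-0.0003],[0,-0.01,-0.0003],[0,-0.006,0.0001],[0,-0.001,0.0003],[0,0.004,0.0002],[0,0.008,0],[0,0.01,-0.0002]], "angular": [[0,0,0],[0,0,0],[0,0,0],[0,0,0],[0,0,0],[0,0,0],[0,0,0],[0,0,0],[0,0,0],[0,0,0],[0,0,0],[0,0,0],[0,0,0],[0,0,0]]}}

```text
clock: 22.45
eef_pos: [0.457, -0.2165, 0.0694]
eef_rot: [0.0, -0.0, 1.0, -0.001]
wrist_force: [-5.7, 0.9, 18.6]
finger_gap: 0.0001
```

```bash
sed -i 's/r-g>60)&(r-b>60/r-g>25)\&(r-b>25/' m.py; python3 m.py m2
```

```text
side n 10 16 marker [ 0.5022 -0.2561] ptr [ 0.4987 -0.2371] m-p mm -19.1
scene n 11 12 marker [ 0.4945 -0.2569] ptr [ 0.4936 -0.2354] m-p mm -21.5
22.55 [ 0.457  -0.2162  0.0694] [-5.7  1.1 19.1]
```

View pics/m2.png

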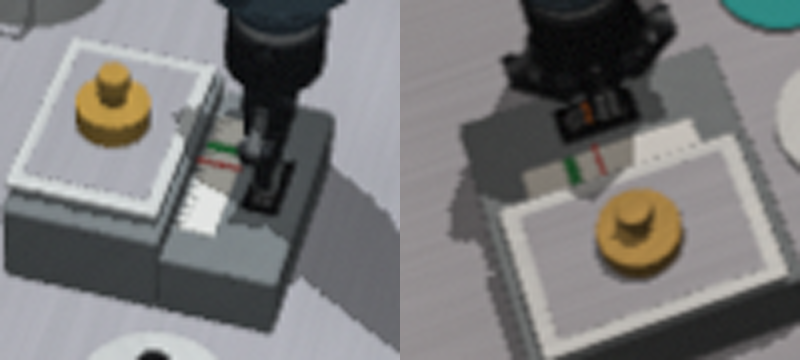

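Call:
{"fn": "send_rows", "kwargs": {"grip": [-1,-1,-1,-1,-1,-1,-1,-1,-1,-1,-1], "translation": [[0,0,0.01],[0,-0.01,0.012],[0,-0.02,0.01],[0,-0.02,0.003],[0,-0.02,0.0002],[0,-0.02,0.0002],[0,-0.016,0.0006],[0,-0.011,0.0009],[0,-0.006,0.0008],[0,-0.002,0.0006],[0,0,0.0004]], "angular": [[0,0,0],[0,0,0],[0,0,0],[0,0,0],[0,0,0],[0,0,0],[0,0,0],[0,0,0],[0,0,0],[0,0,0],[0,0,0]]}}

```text
clock: 23.92
eef_pos: [0.457, -0.2163, 0.0695]
eef_rot: [0.0, -0.0, 1.0, -0.001]
wrist_force: [-4.9, 2.0, 16.2]
finger_gap: 0.0002
```

```bash
python3 m.py m3
```

```text
side n 13 15 marker [ 0.499  -0.2455] ptr [ 0.4987 -0.2369] m-p mm -8.7
scene n 10 12 marker [ 0.4942 -0.2465] ptr [ 0.4936 -0.2354] m-p mm -11.1
24.025 [ 0.4569 -0.2161  0.0694] [-5.3  0.7 16.9]
```

View pics/m3.png

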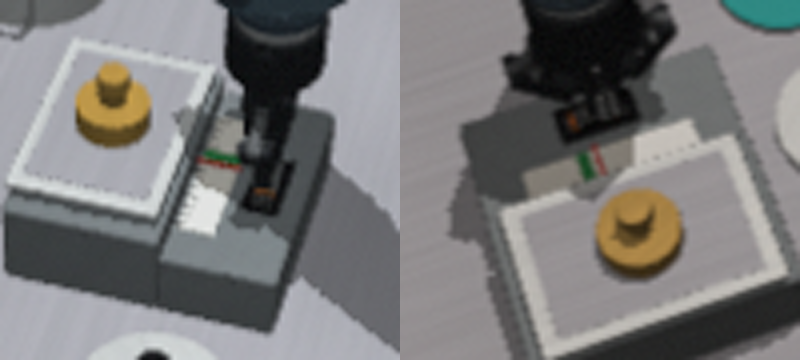

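Call:
{"fn": "send_rows", "kwargs": {"grip": [-1,-1,-1,-1,-1,-1,-1,-1,-1,-1,-1,-1,-1,-1,-1,-1,-1], "translation": [[0,0,0.01],[0,-0.01,0.012],[0,-0.02,0.01],[0,-0.02,0.003],[0,-0.02,-0.0002],[0,-0.02,-0.0002],[0,-0.016,0.0002],[0,-0.011,0.0004],[0,-0.006,0.0003],[0,-0.002,0.0002],[0,-0.0005,0],[0,-0.0005,0.02],[0,-0.005,0.07],[0.01,-0.01,0.12],[0.04,-0.012,0.15],[0.07,-0.012,0.15],[0.07,-0.012,0.15]], "angular": [[0,0,0],[0,0,0],[0,0,0],[0,0,0],[0,0,0],[0,0,0],[0,0,0],[0,0,0],[0,0,0],[0,0,0],[0,0,0],[0,0,0],[0,0,0],[0,0,0],[0,0,0],[0,0,0],[0,0,0]]}}

```text
clock: 26.15
eef_pos: [0.5271, -0.2268, 0.2167]
eef_rot: [-0.0, -0.0, 1.0, 0.0]
wrist_force: [-0.3, 0.9, 0.1]
finger_gap: 0.0002
```

```bash
python3 m.py m4
python3 - <<'E'
from h import *
w=cam("wrist"); save(w,"w9.png")
cv2.imwrite("pics/w9c.png",cv2.resize(w["color"][100:280,220:440,::-1],None,fx=3.5,fy=3.3,interpolation=2))
E
```

```text
side [(0, None, 0), (9, array([ 0.50226724, -0.23741641]), np.float64(0.004393170794405599))]
scene [(0, None, 0), (6, array([ 0.49047085, -0.23573451]), np.float64(0.002726219049792783))]
26.25 [ 0.5255 -0.2266  0.216 ] [ 0.   0.1 -0.7]
```

View pics/w9.png

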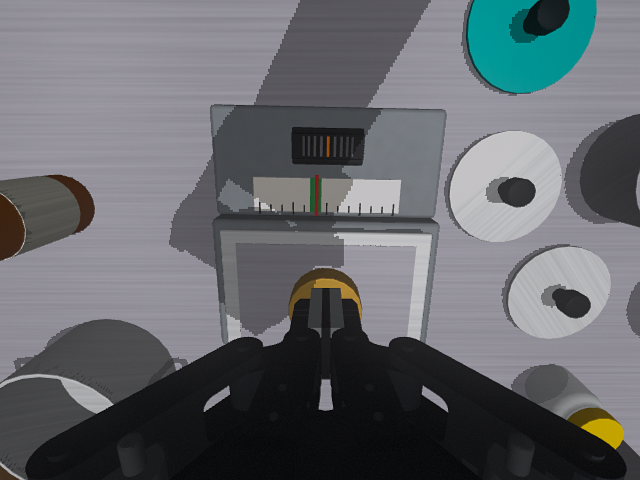

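View pics/w9c.png

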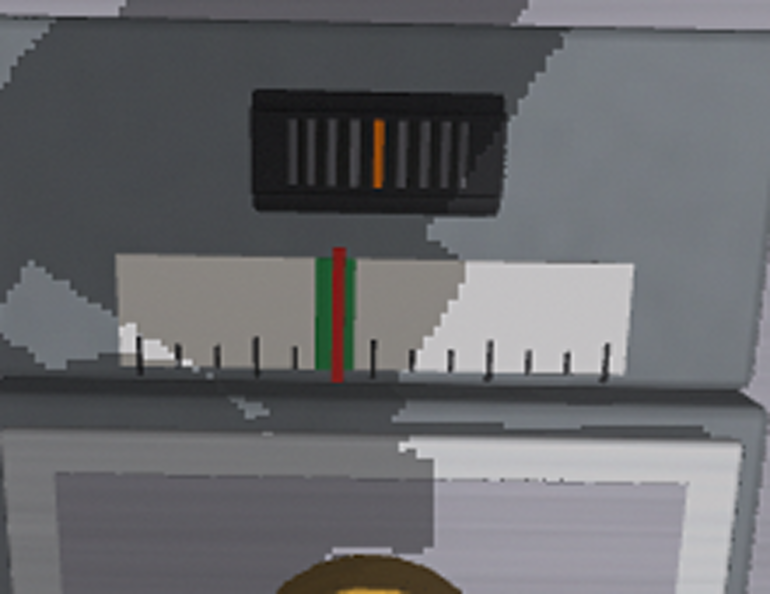

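In the enlarged crop the red pointer (column 338) lies inside the green marker (317–355), close to its middle. I'll raise the arm clear and do a last overall check.

Call:
{"fn": "send_rows", "kwargs": {"grip": [-1,-1,-1,-1,-1,-1], "translation": [[0,0,0.03],[-0.03,0.04,0.06],[-0.06,0.09,0.08],[-0.08,0.13,0.09],[-0.08,0.14,0.09],[-0.08,0.14,0.09]], "angular": [[0,0,0],[0,0,0],[0,0,0],[0,0,0],[0,0,0],[0,0,0]]}}

```text
clock: 27.05
eef_pos: [0.4458, -0.0869, 0.3069]
eef_rot: [-0.0, -0.0, 1.0, -0.0]
wrist_force: [0.6, -0.3, -0.5]
finger_gap: -0.0002
```

```bash
python3 m.py m5
python3 - <<'E'
from h import *
a=cam("scene");b=cam("side")
cv2.imwrite("pics/fin.png",np.hstack([cv2.resize(a["color"][100:340,130:520,::-1],(400,300)),cv2.resize(b["color"][110:450,150:550,::-1],(400,300))]))
E
```

```text
side [(0, None, 0), (6, array([ 0.49972374, -0.2373694 ]), np.float64(0.004393170794405599))]
scene [(0, None, 0), (6, array([ 0.49047085, -0.23573451]), np.float64(0.002726219049792783))]
27.15 [ 0.4461 -0.0877  0.3066] [-0.6  0.1  0.1]
```

View pics/m5.png

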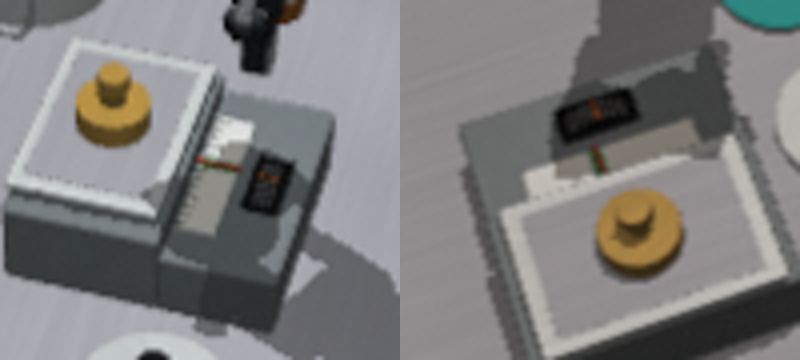

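View pics/fin.png

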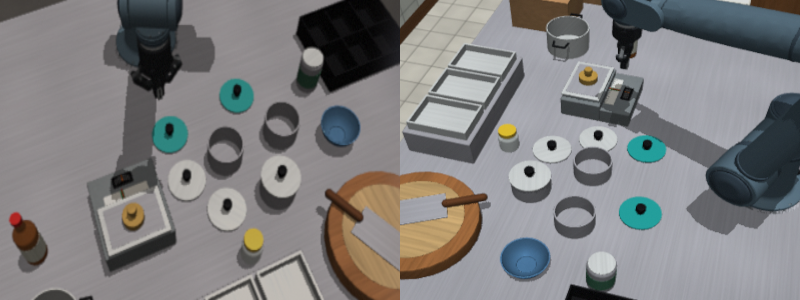

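The weight stands at the platform's middle and the pointer is over the marker. Both lids lie flat, the tins are in place and the arm is clear, so I'm handing in.

```bash
python3 -c "
from workcell import env
print(env.sign_off())"
```

```text
the job is handed in; nothing more can be done
None
```

The brass check weight now stands upright on the middle of the scale's platform, and the green marker is under the red pointer. I handed the job in at about 27 s; the sign-off reported no verdict.

- **Finding the weight:** I lifted two lids and set them flat on the counter. The first tin was empty and the second held the weight. The third tin and the turquoise lids were not touched.
- **Placing the weight:** I set it down slowly. Just before release I was pressing about 2 N too much, so I eased up 2 mm and then let go.
- **Rolling the wheel:** Four strokes toward the scale's +y moved the marker about 39 mm. The fingertip pressed at 13–19 N, more than the suggested few newtons but below the 40 N limit.

**Last checks:** In the close wrist picture the pointer was at column 338 of the enlarged crop, inside the marker (317–355) and close to its middle. The scene and side pictures showed the weight upright, both lids flat, the tins and other items in place, and the arm clear.

**One check gave no number:** my colour measurement in the scene and side pictures could no longer pick out the green, because the pointer splits the marker into slivers. The final alignment therefore rests on the wrist picture, and by eye the other two views agree.

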